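Kit up a sample carrier and present it to the code reader

TASK

Take the capped sample tube out of the slanting stand and stand it upright, fully home, in the collar of the sample carrier on the bench; then pick the carrier up by its handle and carry it level, so that the loose steel milling ball never leaves its shallow pocket, to the code reader. Finish while holding it still and level in the air, touching nothing else, with the middle of the tube straight in front of the reader's window, at the window's height and about 10 cm from it: do not put it down or let go. Leave the other things on the bench where they stand.

Things in the scene. Friction and masses are not known exactly. Their poses are not given: they have to be found in the camera images.
- slant_stand: fixed white block between two grey cheeks, about 96 x 120 mm on the bench and 96 mm high, with three holes in a row along its y (36 mm apart); origin: centre of its underside on the bench, z up. The holes are 19 mm wide, 66 mm deep and lean 22 degrees from the vertical towards its -x (the robot's side at yaw 0); the sample tube stands in the middle one, the other two are empty
- stand_mouth (a point): centre of the mouth of the stand's middle hole
- sample_tube: test tube with a plain white cap, 114 mm long, 25 g: round-bottomed body 16 mm across, cap 19 mm across over the top 20 mm. Origin: centre of its bottom; z: along the tube to the cap. It starts in the slanting stand, where about 48 mm of it shows, the cap included; draw it out along its own axis
- tube_cap (a point): middle of the tube's cap, on its axis, 104 mm from the bottom; grip the tube here
- tube_mid (a point): the point on the tube's axis 70 mm above its bottom: the middle of the part that shows between collar and cap, which the reader must look at
- carrier: sample carrier, loose, about 0.3 kg (varies by a quarter): aluminium plate 176 (x) x 84 (y) x 8 mm, at its +x end a white collar for one tube, at its -x end a shallow round pocket with the ball, in the middle an upright handle. Origin: centre of its underside; z up
- carrier_grip (a point): middle of the carrier's handle grip, a black bar 52 mm long (along x), 14 mm wide (y) and 28 mm high, 108 mm straight above the carrier's origin, its top at 122 mm, on two 8 mm posts; grip it across y from above
- collar_mouth (a point): centre of the collar's mouth, 58 mm from the carrier's origin along its +x and 54 mm above its underside. The bore is 19.4 mm wide with a small flare at the mouth and 46 mm deep; a tube that is home has its cap's top 122 mm above the carrier's underside
- collar_floor (a point): centre of the collar's floor (the plate's top), 46 mm below its mouth; the bottom of a tube that is home rests here
- ball_center (a point): centre of the loose steel milling ball, 20 mm across, 33 g
- ball_pocket (a point): where the ball's centre is when it lies in the middle of its pocket: 56 mm from the carrier's origin along its -x, 18 mm above its underside. The pocket is flat, 40 mm wide inside, with a rim only 3 mm high, so the ball can roll some 13 mm to any side
- reader: fixed code reader: grey foot 105 x 96 mm, steel post and a black head 46 (x) x 62 (y) x 74 (z) mm whose underside is 163 mm above the bench. Origin: on the bench under the head's centre; it looks along its own -x
- reader_window (a point): centre of the reader's window on the front of its head, 200 mm above the bench, 26 mm ahead of the origin; axes as the reader's: -x points straight out of the window
- beaker: bystander: small beaker, 55 x 62 x 71 mm, origin under its centre
- marker_black: bystander: marker pen lying on the bench, 146 mm long
- petri: bystander: petri dish with lid, 93 mm across, 17 mm high
- flask_100: bystander: conical flask, 63 mm across, 106 mm high
- bench_timer: bystander: laboratory timer, 18 x 50 x 55 mm, standing
- weigh: bystander: weighing boat, 78 x 78 x 18 mm

How it is judged:
By the outcome, as a careful person would: the job done as asked, in the order asked, and still so for the second after the job is handed in, while the arm keeps its last pose, push and grip.
It also fails if it takes over 58 s, if anything falls off the work surface, if the arm or the gripper's body presses on something with over 40 N, if the wrist force passes 120 N, or if a joint passes its speed limit or range.

ROBOT

A 6-joint arm with a two-finger parallel gripper is mounted at the origin on a cart in front of the work surface, level with it; the furniture and walls round the work are solid. World frame = base frame: x ahead of the robot, y to its left, z up, the work surface at z = 0. Lengths are in mm, angles in degrees, forces in N, time in s.
With the tool pointing down it reaches from about 300 to 850 mm from the base axis. Payload 4.2 kg.
Tool frame: the origin (TCP) lies midway between the tips of the shut fingers; the grasp point (between the pads) lies 19 mm behind it (pinch_z is the distance from the TCP to the grasp point, in mm); z points along the fingers, y is the line along which they close (so a half turn about z gives the same grasp; the last joint's range is limited). The gripper opens to 91 mm and grips with 3 to 60 N. Pads are 32 mm wide; open, the fingers measure 118 mm over their backs; the gripper's body (76 mm by 178 mm) begins 60 mm behind the grasp point.
Start: joints at [67.552, 18.312, 89.639, -0, 72.044, -1.146], TCP at [208.897, 535.729, 213.976] pointing down, gripper open.
Joint ranges: [-177.97, 177.97], [-48.28, 115.42], [12.27, 149.76], [-77.06, 257.06], [2.81, 150.46], [-146.56, 146.56]. Speed limits (degrees/s): [147.25, 147.25, 180, 180, 180, 180].

INTERFACE

Orientations are given as [roll, pitch, yaw] about the fixed x, y, z axes, in that order (R = Rz(yaw) Ry(pitch) Rx(roll)).
In Python, from workcell import * gives the robot as it stands.
- The arm moves only by the tool step_arm, never from a script. Its argument "steps" is a list of rows, each a list of 7 numbers: the turn, a rotation vector about the tool's x, y, z in degrees, then the shift along the tool's x, y, z in mm, then the opening, from 0 (shut) to 1 (fully open). In form: [[rx, ry, rz, x, y, z, hand], ...]. A call has exactly 8 rows; each row shifts and turns the commanded pose from where the row before left it, along the tool's axes as they then stand; what a row does not reach is not made up. A row lasts 1/8 s, in which the tool goes at most 62.5 mm and 10.7 degrees, less where a joint would pass 70% of its speed; a pose out of reach is approached as far as the arm can. A call is refused whole if a number of a shift passes 62.5 or a number of a turn 10.7, either way. A call with a gripper value outside its range is refused whole. The fingers move at their own pace and stop on an object; "force" is the grip in N (left out, the last holds). Time passes only in rows, so rows that do not move let the fingers close, or fill a call up. It gives the time, the measured TCP pose, the force, the opening and the grip force at its end, in the units of the state.
- state(): the state, without advancing time (a new reading comes with each control period).
- grab_frame(name): name is "scene" or "top" or "wrist"; returns a dict with "image" (384x512x3 uint8, blue, green, red), "fovy" (degrees; the focal length in pixels is half the picture's height over the tangent of half this angle, whatever the lens; pixels are square), "cx", "cy" (the principal point, pixels), "origin" and "rotation" of the camera in the world; the wrist camera has in their place "tool_from_camera" (4x4, takes a point from camera to tool coordinates, whose origin is the TCP and whose axes are the flange's). Camera axes: x right, y down, z forward; pixel columns grow to the right and rows downward; lengths in mm; the calibration is good to about 2 mm. A picture is of the moment at which its call begins: read the wrist's pose just before it. There is no depth.
- job_done(): hands the job in; it is judged then, once.
The state is a dict: "time_s": time; "qpos": joint angles; "qvel": joint speeds; "effort": joint torques, N m; "ee_pos": TCP position; "ee_rot": TCP orientation; "force": force on the tool from outside, world axes, zero at the start; "torque": the same for the moment, N m; "gripper_width": finger opening in mm; "gripper_force": force on a finger pad.
Only numpy, scipy, OpenCV 4.12 (cv2) and the standard library are available. Lean on these libraries where they do the work, as an engineer would, in place of code of your own. Each camera call takes 0.05 s, during which the arm holds its last target. There are 200 camera calls.

## Working session

There is one attempt and no reset: what is moved stays moved. The work goes in short steps, Python scripts to look and compute and a tool call to move; the robot and the scene stay as the last step left them, time stands still between calls to the robot, and variables do not carry over. Pictures are saved under pics/ and viewed, at most 10 in all, crops included, and the job is handed in when it is done.

Besides the shell and the picture viewer there is one more tool, called after "Request:" in YAML: its name, and indented under it one key for each argument. step_arm: Moves the arm, as the interface text tells. Its arguments: {"type":"object","properties":{"steps":{"type":"array","items":{"type":"array","items":{"type":"number"}}},"force":{"type":"number"}},"required":["steps"]}

```bash
mkdir -p pics; cat > h.py <<'E'
from workcell import *
import numpy as np, cv2
from scipy.spatial.transform import Rotation as R
def save(name,cam):
    f=grab_frame(cam); cv2.imwrite(f'pics/{name}.png',f['image'])
    np.savez(f'pics/{name}.npz',**{k:v for k,v in f.items()}); return f
E
python3 - <<'E'
from h import *
s=state(); print(s)
a=save('scene0','scene'); b=save('top0','top')
for f in(a,b): print({k:v for k,v in f.items() if k!='image'})
im=np.hstack([a['image'],b['image']])
E
ls
```

```text
{'time_s': 0.0, 'qpos': array([ 6.75511632e+01,  1.83517725e+01,  8.97064692e+01, -6.92096718e-04,
        7.20444749e+01, -1.14427103e+00]), 'qvel': array([ 0.02845074, -0.0284162 , -0.08847731, -0.06471641, -0.04623719,
        0.11382033]), 'effort': array([ 1.56614289e-03, -4.12466741e+01, -2.31978035e+01,  7.27002695e-02,
        4.56323905e-02, -1.74140341e-04]), 'ee_pos': array([208.70464824, 535.23871443, 213.11854638]), 'ee_rot': array([-1.79897291e+02, -1.39337030e-03,  1.58695647e+02]), 'force': array([ 0.90250772, -0.04889447,  0.31820046]), 'torque': array([0.00017462, 0.02719164, 0.02329764]), 'gripper_force': 0.0, 'gripper_width': 90.95164746952588}
{'fovy': 44.52559193588456, 'cx': 257.06526907108656, 'cy': 198.7455469805903, 'origin': array([ -306.89608257, -1169.57405752,   843.82527798]), 'rotation': array([-116.52571284,    1.46240286,  -38.21022013])}
{'fovy': 42.403474019832665, 'cx': 263.58539282602453, 'cy': 188.90062579283443, 'origin': array([ 399.54742095,  -42.40564741, 1496.98390747]), 'rotation': array([-172.82542746,    1.02985741,  -91.46901928])}
h.py
pics
```

View pics/scene0.png

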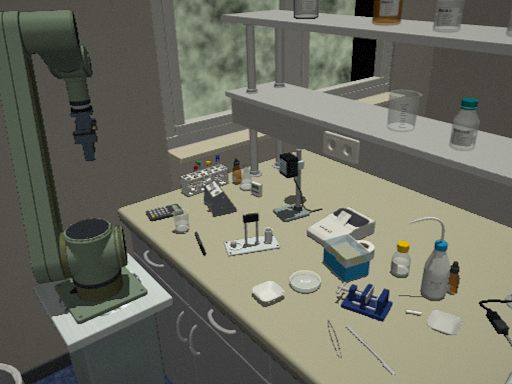

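View pics/top0.png

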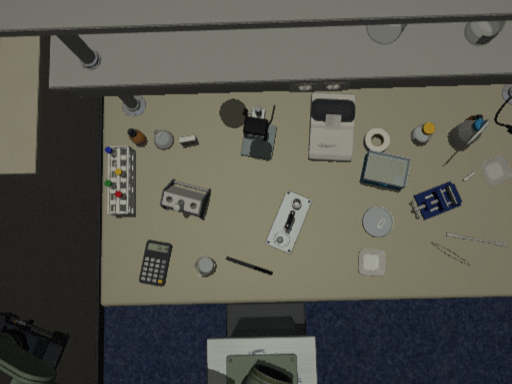

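The scene view shows the stand at (215,197), the carrier at (252,240) and the reader at (291,185). In the top view they are at (187,198), (289,221) and (259,135). Next I'll enlarge both.

```bash
python3 - <<'E'
import cv2
a=cv2.imread('pics/scene0.png');b=cv2.imread('pics/top0.png')
cv2.imwrite('pics/sc.png',cv2.resize(a[145:260,190:320],None,fx=5,fy=5,interpolation=cv2.INTER_CUBIC))
cv2.imwrite('pics/tc.png',cv2.resize(b[105:255,155:320],None,fx=4,fy=4,interpolation=cv2.INTER_CUBIC))
E
```

```text
(no output)
```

View pics/sc.png

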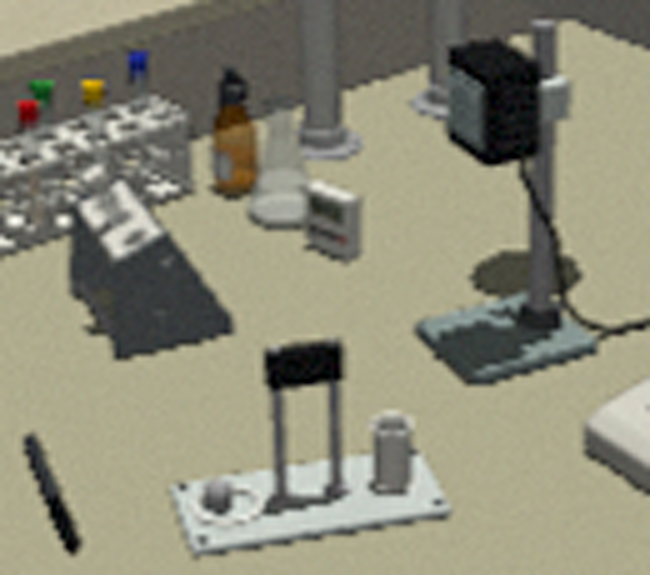

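View pics/tc.png

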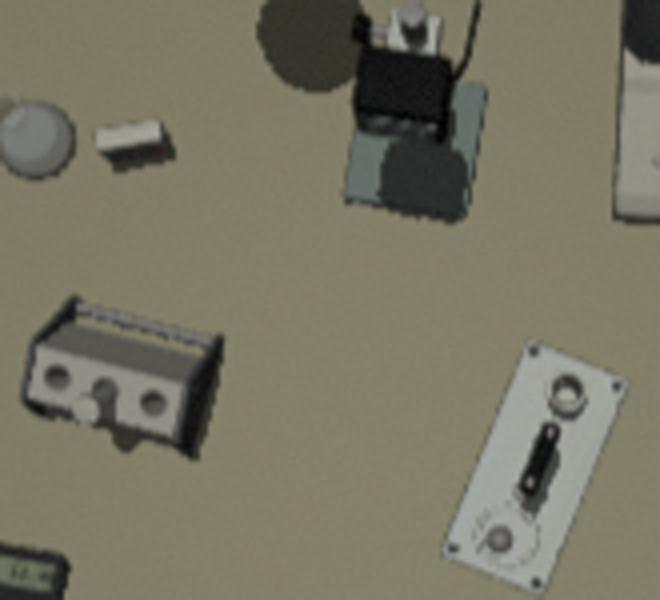

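The scene crop shows the grip at (304,364), the collar mouth at (392,420), the ball at (217,495) and the window at (467,110). The top crop shows the grip at (540,460), the collar at (567,390), the ball at (499,540), the tube cap near (88,410), holes at (57,376) and (152,403), and the reader head at (405,85). Now triangulating.

```bash
cat >> h.py <<'E'
def cam(f,pose=None):
    if 'tool_from_camera' in f:
        T=np.array(f['tool_from_camera']); p,r=pose
        Rt=R.from_euler('xyz',r,degrees=True).as_matrix()
        o=p+Rt@T[:3,3]; M=Rt@T[:3,:3]
    else: o=np.array(f['origin']); M=R.from_euler('xyz',f['rotation'],degrees=True).as_matrix()
    F=192/np.tan(np.radians(float(f['fovy'])/2))
    return o,M,F,float(f['cx']),float(f['cy'])
def ray(c,uv):
    o,M,F,cx,cy=c; d=M@np.array([(uv[0]-cx)/F,(uv[1]-cy)/F,1]); return o,d/np.linalg.norm(d)
def atz(c,uv,z):
    o,d=ray(c,uv); return o+d*(z-o[2])/d[2]
def proj(c,P):
    o,M,F,cx,cy=c; q=M.T@(np.array(P)-o); return np.array([cx+F*q[0]/q[2],cy+F*q[1]/q[2]])
def tri(cu):
    A=0;b=0
    for c,uv in cu:
        o,d=ray(c,uv); Q=np.eye(3)-np.outer(d,d); A=A+Q; b=b+Q@o
    P=np.linalg.solve(A,b); return P,[np.round(proj(c,P)-uv,1) for c,uv in cu]
E
python3 - <<'E'
from h import *
np.set_printoptions(precision=1,suppress=True)
cs=cam(np.load('pics/scene0.npz'));ct=cam(np.load('pics/top0.npz'))
S=lambda x,y:np.array([190+(x+.5)/5-.5,145+(y+.5)/5-.5])
T=lambda x,y:np.array([155+(x+.5)/4-.5,105+(y+.5)/4-.5])
for n,s,t in [('grip',(304,364),(540,460)),('collar',(392,420),(567,390)),('ball',(217,495),(499,540)),
 ('c-+',(172,487),(443,552)),('c--',(197,555),(540,595)),('c+-',(450,515),(628,380)),('c++',(418,455),(530,342))]:
    print(n,*tri([(cs,S(*s)),(ct,T(*t))]))
print('corners z8',[atz(ct,T(*t),8)[:2] for t in [(443,552),(540,595),(628,380),(530,342)]],[atz(cs,S(*t),8)[:2] for t in [(172,487),(197,555),(450,515),(418,455)]])
for n,t,z in [('grip',(540,460),122),('collar',(567,390),54),('ball',(499,540),18),('h1',(57,376),90),('h3',(152,403),90),('cap',(88,410),130),
 ('headTL',(362,50),237),('headTR',(452,62),237),('headBL',(357,118),237),('headBR',(445,130),237)]: print(n,atz(ct,T(*t),z))
print('win',atz(cs,S(467,110),200)); print('feet',[atz(ct,T(*t),8)[:2] for t in [(345,202),(466,220),(487,87)]])
E
```

```text
grip [487.2 -93.4 109.5] [array([-0.4,  0. ]), array([ 0.3, -0.4])]
collar [ 541.  -116.7   57.2] [array([-0.4,  0.1]), array([ 0.3, -0.4])]
ball [433.8 -64.1  17.3] [array([-0.2,  0. ]), array([ 0.1, -0.2])]
c-+ [426.1 -22.    6.9] [array([-0.2,  0. ]), array([ 0.1, -0.2])]
c-- [393.6 -94.4   2.3] [array([-0.7,  0.1]), array([ 0.4, -0.6])]
c+- [ 551.6 -165.1    2. ] [array([-0.,  0.]), array([ 0., -0.])]
c++ [583.5 -92.5   2.4] [array([-0.3,  0. ]), array([ 0.2, -0.3])]
corners z8 [array([425.6, -21.7]), array([391.8, -93.1]), array([ 551. , -164.6]), array([581.9, -91.6])] [array([425.6, -23.8]), array([ 390.7, -102.8]), array([ 545.5, -172.3]), array([ 578.6, -100. ])]
grip [485.3 -92.2 122. ]
collar [ 540.2 -116.    54. ]
ball [433.2 -63.6  18. ]
h1 [556.8 250.7  90. ]
h3 [535.5 182.5  90. ]
cap [527.9 220.8 130. ]
headTL [749.2  19.6 237. ]
headTR [739.4 -39.  237. ]
headBL [703.9  23.8 237. ]
headBR [694.2 -33.3 237. ]
win [705.9  -5.4 200. ]
feet [array([693.8,  46.4]), array([677.1, -45.8]), array([780.6, -64.8])]
```

```bash
cat >> h.py <<'E'
def plan(rows,P,E,hand,start=None,pause=0):
    """rows from the present (or start) pose to TCP P, rpy E"""
    if start is None: s=state(); start=(s['ee_pos'],s['ee_rot'])
    p0=np.array(start[0],float); R0=R.from_euler('xyz',start[1],degrees=True); R1=R.from_euler('xyz',E,degrees=True)
    rv=(R0.inv()*R1).as_rotvec(degrees=True); d=(np.array(P)-p0)/rows; out=[];Rc=R0
    for i in range(rows):
        out.append([*np.round(rv/rows,2),*np.round(Rc.inv().apply(d),1),hand]); Rc=Rc*R.from_rotvec(rv/rows,degrees=True)
    for r in out: print([float(x) for x in r])
E
python3 - <<'E'
from h import *
np.set_printoptions(precision=2,suppress=True)
f=save('w0','wrist'); print(f['tool_from_camera'],f['fovy'])
plan(8,(496,232,219),(180,22,162.7),0.5)
E
```

```text
[[  -0.     -0.96   -0.29   83.48]
 [   1.     -0.     -0.     -0.16]
 [   0.     -0.29    0.96 -169.27]
 [   0.      0.      0.      1.  ]] 59.96600196622667
[-0.11, -2.75, -0.49, -47.2, -22.3, -0.7, 0.5]
[-0.11, -2.75, -0.49, -47.0, -22.7, 1.5, 0.5]
[-0.11, -2.75, -0.49, -46.7, -23.1, 3.7, 0.5]
[-0.11, -2.75, -0.49, -46.3, -23.5, 5.9, 0.5]
[-0.11, -2.75, -0.49, -45.7, -23.9, 8.1, 0.5]
[-0.11, -2.75, -0.49, -45.1, -24.3, 10.2, 0.5]
[-0.11, -2.75, -0.49, -44.3, -24.7, 12.3, 0.5]
[-0.11, -2.75, -0.49, -43.5, -25.1, 14.4, 0.5]
```

Request:
step_arm:
  steps:
    - [-0.1,-2.75,-0.5,-47.2,-22.3,-0.7,0.5]
    - [-0.1,-2.75,-0.5,-47,-22.7,1.5,0.5]
    - [-0.1,-2.75,-0.5,-46.7,-23.1,3.7,0.5]
    - [-0.1,-2.75,-0.5,-46.3,-23.5,5.9,0.5]
    - [-0.1,-2.75,-0.5,-45.7,-23.9,8.1,0.5]
    - [-0.1,-2.75,-0.5,-45.1,-24.3,10.2,0.5]
    - [-0.1,-2.75,-0.5,-44.3,-24.7,12.3,0.5]
    - [-0.1,-2.75,-0.5,-43.5,-25.1,14.4,0.5]
  force: 20

```text
time_s: 1.15
ee_pos: [497.2, 231.2, 219.6]
ee_rot: [180.0, 22.1, 162.8]
force: [0.9, -0.1, 1.3]
gripper_width: 45.4
gripper_force: 0.0
```

Request:
step_arm:
  steps:
    - [0,0,0,0,0,0,0.5]
    - [0,0,0,0,0,0,0.5]
    - [0,0,0,0,0,0,0.5]
    - [0,0,0,0,0,0,0.5]
    - [0,0,0,0,0,0,0.5]
    - [0,0,0,0,0,0,0.5]
    - [0,0,0,0,0,0,0.5]
    - [0,0,0,0,0,0,0.5]

```text
time_s: 2.15
ee_pos: [496.3, 232.5, 219.7]
ee_rot: [180.0, 22.0, 162.7]
force: [1.0, 0.0, -0.3]
gripper_width: 45.6
gripper_force: 0.0
```

```bash
python3 - <<'E'
from h import *
s=state(); print(s['ee_pos'],s['ee_rot'],s['time_s'])
f=save('w1','wrist'); np.savez('pics/w1p.npz',p=s['ee_pos'],r=s['ee_rot'])
cv2.imwrite('pics/w1b.png',cv2.resize(f['image'],None,fx=1.5,fy=1.5,interpolation=cv2.INTER_CUBIC))
E
```

```text
[496.28543007 232.54723583 219.68852969] [179.97164672  22.00853441 162.73913159] 2.15
```

View pics/w1b.png

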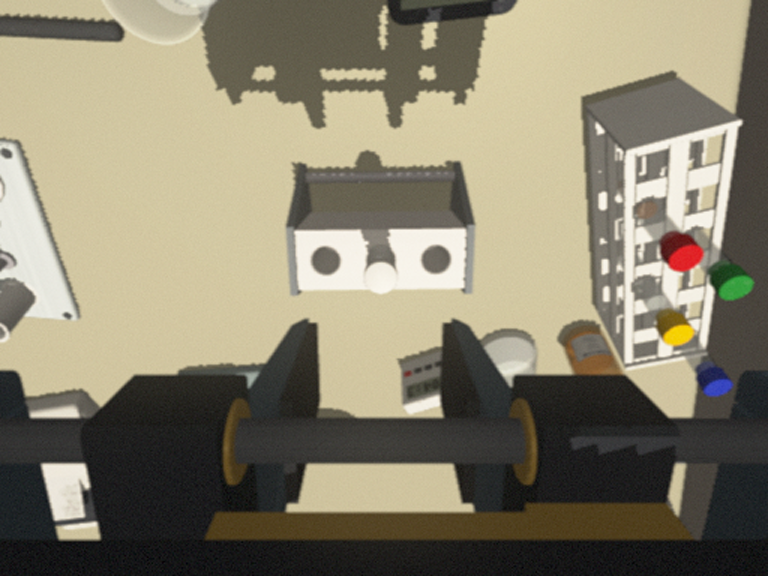

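The wrist view (scaled ×1.5) shows the cap's top at (380,277), the empty holes at (326,261) and (437,259), and the fingers clear beyond it.

```bash
python3 - <<'E'
from h import *
np.set_printoptions(precision=1,suppress=True)
ct=cam(np.load('pics/top0.npz')); q=np.load('pics/w1p.npz'); cw=cam(np.load('pics/w1.npz'),(q['p'],q['r']))
T=lambda x,y:np.array([155+(x+.5)/4-.5,105+(y+.5)/4-.5]); W=lambda x,y:np.array([(x+.5)/1.5-.5,(y+.5)/1.5-.5])
r=[]
for n,w,t in [('h1',(437,259),(57,376)),('h3',(326,261),(152,403)),('cap',(380,277),(88,410))]:
    P,e=tri([(cw,W(*w)),(ct,T(*t))]); r.append(P); print(n,P,e)
h1,h3=[atz(cw,W(*w),88) for w in((437,259),(326,261))]
print(h1,h3,np.linalg.norm(h1-h3))
for m in [(r[0]+r[1])/2,(h1+h3)/2]:
  for y in(-17.3,-18.3):
    c,s=np.cos(np.radians(y)),np.sin(np.radians(y)); a=np.array([-.3746*c,-.3746*s,.9272])
    print(m,'captop',m+48*a,'capmid',m+38*a,'px',proj(cw,m+48*a)*1.5)
print('captop on z=135',atz(cw,W(380,277),135))
E
```

```text
h1 [557.8 252.6  80.4] [array([0., 0.]), array([0., 0.])]
h3 [536.  183.5  83.2] [array([0.2, 0.1]), array([0., 0.])]
cap [528.7 222.2 123.2] [array([-0.2, -0.1]), array([-0.1, -0. ])]
[552.2 253.2  88. ] [532.6 185.   88. ] 70.9701338907071
[546.9 218.1  81.8] captop [529.7 223.4 126.3] capmid [533.3 222.3 117. ] px [382. 281.]
[546.9 218.1  81.8] captop [529.8 223.7 126.3] capmid [533.4 222.5 117. ] px [382.5 281. ]
[542.4 219.1  88. ] captop [525.2 224.5 132.5] capmid [528.8 223.4 123.2] px [381.5 281.5]
[542.4 219.1  88. ] captop [525.3 224.8 132.5] capmid [528.9 223.6 123.2] px [382.1 281.5]
captop on z=135 [519.9 225.1 135. ]
```

```bash
python3 - <<'E'
from h import *
plan(8,(539.3,220.2,100.4),(180,22,162.5),0.5)
E
```

```text
[0.01, 0.0, 0.03, 0.4, 0.1, 15.9, 0.5]
[0.01, 0.0, 0.03, 0.4, 0.1, 15.9, 0.5]
[0.01, 0.0, 0.03, 0.4, 0.1, 15.9, 0.5]
[0.01, 0.0, 0.03, 0.4, 0.1, 15.9, 0.5]
[0.01, 0.0, 0.03, 0.4, 0.1, 15.9, 0.5]
[0.01, 0.0, 0.03, 0.4, 0.1, 15.9, 0.5]
[0.01, 0.0, 0.03, 0.4, 0.1, 15.9, 0.5]
[0.01, 0.0, 0.03, 0.4, 0.1, 15.9, 0.5]
```

Request:
step_arm:
  steps:
    - [0,0,0,0.4,0.1,15.9,0.5]
    - [0,0,0,0.4,0.1,15.9,0.5]
    - [0,0,0,0.4,0.1,15.9,0.5]
    - [0,0,0,0.4,0.1,15.9,0.5]
    - [0,0,0,0.4,0.1,15.9,0.5]
    - [0,0,0,0.4,0.1,15.9,0.5]
    - [0,0,0,0.4,0.1,15.9,0.5]
    - [0,0,0,0.4,0.1,15.9,0.5]

```text
time_s: 3.2
ee_pos: [539.7, 220.0, 99.6]
ee_rot: [180.0, 22.0, 162.7]
force: [0.4, 0.1, -0.9]
gripper_width: 45.3
gripper_force: 0.0
```

Request:
step_arm:
  steps:
    - [0,0,0,0,0,0,0.5]
    - [0,0,0,0,0,0,0.1]
    - [0,0,0,0,0,0,0.1]
    - [0,0,0,0,0,0,0.1]
    - [0,0,0,0,0,0,0.1]
    - [0,0,0,0,0,0,0.1]
    - [0,0,0,0,0,0,0.1]
    - [0,0,0,0,0,0,0.1]
  force: 15

```text
time_s: 4.2
ee_pos: [539.4, 220.3, 100.8]
ee_rot: [179.9, 22.0, 162.7]
force: [-0.2, -0.7, 1.9]
gripper_width: 18.5
gripper_force: 15.0
```

Request:
step_arm:
  steps:
    - [0,0,0,0,0,-6,0.1]
    - [0,0,0,0,0,-12,0.1]
    - [0,0,0,0,0,-14,0.1]
    - [0,0,0,0,0,-14,0.1]
    - [0,0,0,0,0,-14,0.1]
    - [0,0,0,0,0,-14,0.1]
    - [0,0,0,0,0,-14,0.1]
    - [0,0,0,0,0,-12,0.1]

```text
time_s: 5.2
ee_pos: [503.2, 231.4, 194.2]
ee_rot: [180.0, 22.0, 162.7]
force: [0.7, -0.5, -1.5]
gripper_width: 18.5
gripper_force: 15.0
```

```bash
python3 - <<'E'
from h import *
s=state(); print(s['ee_pos'],s['ee_rot'],s['gripper_width'],s['force'])
# carrier yaw -24.1 -> tool yaw 155.9; collar (540.5,-116.5)
plan(8,(535,-110,260),(180,0,155.9),0.1)
E
```

```text
[503.15626344 231.35030723 194.2244946 ] [179.9517517   22.02070656 162.7359293 ] 18.460016845173964 [ 0.73549395 -0.51887574 -1.53144314]
[0.17, 2.75, 0.85, -18.3, -39.6, -1.5, 0.1]
[0.17, 2.75, 0.85, -18.8, -39.3, -2.3, 0.1]
[0.17, 2.75, 0.85, -19.3, -39.0, -3.1, 0.1]
[0.17, 2.75, 0.85, -19.7, -38.7, -3.9, 0.1]
[0.17, 2.75, 0.85, -20.1, -38.5, -4.7, 0.1]
[0.17, 2.75, 0.85, -20.4, -38.2, -5.6, 0.1]
[0.17, 2.75, 0.85, -20.7, -37.9, -6.4, 0.1]
[0.17, 2.75, 0.85, -20.9, -37.6, -7.3, 0.1]
```

Request:
step_arm:
  steps:
    - [0.2,2.75,0.85,-18.3,-39.6,-1.5,0.1]
    - [0.2,2.75,0.85,-18.8,-39.3,-2.3,0.1]
    - [0.2,2.75,0.85,-19.3,-39.0,-3.1,0.1]
    - [0.2,2.75,0.85,-19.7,-38.7,-3.9,0.1]
    - [0.2,2.75,0.85,-20.1,-38.5,-4.7,0.1]
    - [0.2,2.75,0.85,-20.4,-38.2,-5.6,0.1]
    - [0.2,2.75,0.85,-20.7,-37.9,-6.4,0.1]
    - [0.2,2.75,0.85,-20.9,-37.6,-7.3,0.1]

```text
time_s: 6.2
ee_pos: [535.0, -111.4, 260.4]
ee_rot: [-179.8, -0.1, 155.8]
force: [1.1, 0.3, -0.2]
gripper_width: 18.4
gripper_force: 15.0
```

Request:
step_arm:
  steps:
    - [0,0,0,0,0,0,0.1]
    - [0,0,0,0,0,0,0.1]
    - [0,0,0,0,0,0,0.1]
    - [0,0,0,0,0,0,0.1]
    - [0,0,0,0,0,0,0.1]
    - [0,0,0,0,0,0,0.1]
    - [0,0,0,0,0,0,0.1]
    - [0,0,0,0,0,0,0.1]

```text
time_s: 7.2
ee_pos: [535.1, -110.1, 259.7]
ee_rot: [-179.8, -0.0, 155.8]
force: [-0.2, -0.8, 0.4]
gripper_width: 18.4
gripper_force: 15.0
```

```bash
python3 - <<'E'
from h import *
s=state(); print(s['ee_pos'],s['ee_rot'],s['time_s'])
f=save('w2','wrist'); np.savez('pics/w2p.npz',p=s['ee_pos'],r=s['ee_rot'])
g=save('scene2','scene')
cv2.imwrite('pics/w2b.png',cv2.resize(f['image'][:,80:440],None,fx=2.2,fy=1.56*1.0,interpolation=cv2.INTER_CUBIC) if 0 else cv2.resize(f['image'][60:350,90:430],None,fx=2,fy=2,interpolation=cv2.INTER_CUBIC))
E
```

```text
[ 535.11950676 -110.12755074  259.69486522] [-1.79756589e+02 -3.05727379e-03  1.55811480e+02] 7.2
```

View pics/w2b.png

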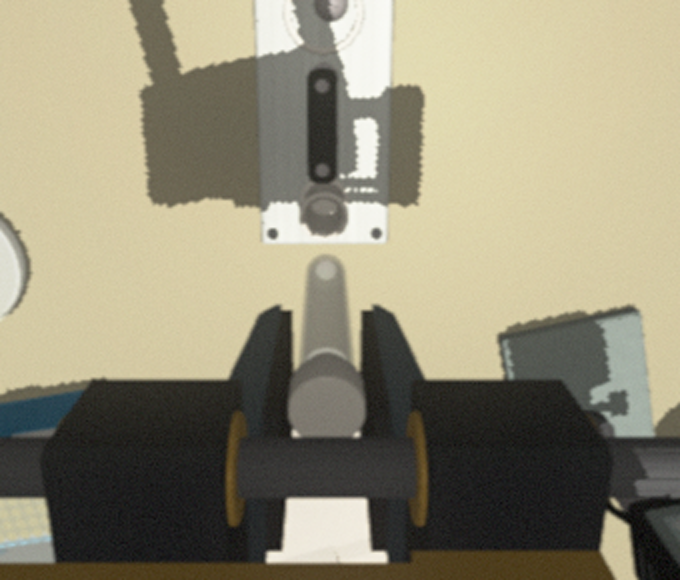

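In the wrist crop (×2, offset 90,60), the tube hangs upright with its bottom sphere centred near (325,273). The collar mouth is at about (325,211), the grip bar's centre at (322,126), the ball at (330,4), and the carrier's axis is vertical in the picture.

```bash
python3 - <<'E'
from h import *
np.set_printoptions(precision=1,suppress=True)
q=np.load('pics/w2p.npz'); c=cam(np.load('pics/w2.npz'),(q['p'],q['r']))
ct=cam(np.load('pics/top0.npz'));cs=cam(np.load('pics/scene0.npz'))
X=lambda x,y:np.array([90+(x+.5)/2-.5,60+(y+.5)/2-.5])
S=lambda x,y:np.array([190+(x+.5)/5-.5,145+(y+.5)/5-.5])
T=lambda x,y:np.array([155+(x+.5)/4-.5,105+(y+.5)/4-.5])
print('grip',atz(c,X(322,126),122)); print('collar',atz(c,X(325,211),54)); print('ball',atz(c,X(330,4),18))
print('corners end',atz(c,X(261,243),8),atz(c,X(387,243),8)); print('edge pts',atz(c,X(255,0),8),atz(c,X(395,0),8))
print(tri([(c,X(325,211)),(ct,T(567,390))]),tri([(c,X(322,126)),(ct,T(540,460))]),tri([(c,X(325,211)),(ct,T(567,390)),(cs,S(392,420))]))
Rt=R.from_euler('xyz',q['r'],degrees=True)
# tube: sphere centre 77 below the TCP
for dx in(-3,0,3): print(dx,(proj(c,q['p']+Rt.apply([dx,0,77]))-[90,60])*2)
P=atz(c,X(325,273),q['p'][2]-77); print('tube bottom',P,'in tool',Rt.inv().apply(P-q['p']))
E
```

```text
grip [486.4 -91.3 122. ]
collar [ 537.1 -113.2   54. ]
ball [434.1 -63.8  18. ]
corners end [ 549.1 -165.1    8. ] [583.  -89.5   8. ]
edge pts [ 413.2 -103.1    8. ] [447.2 -27.6   8. ]
(array([ 543.6, -117.1,   21.7]), [array([-0.5, -0. ]), array([-0.2, -0.1])]) (array([484.6, -91.1, 138.1]), [array([-0.7, -0.1]), array([-0.2, -0.1])]) (array([ 539.8, -115.3,   56.2]), [array([-0.7,  3.2]), array([-0.2,  0.1]), array([-0.9,  0.3])])
-3 [326.6 284.3]
0 [326.6 277. ]
3 [326.6 269.7]
tube bottom [ 533.  -110.4  182.7] in tool [ 1.9 -0.8 77. ]
```

```bash
python3 - <<'E'
from h import *
plan(8,(540.4,-114.2,149),(180,0,155.7),0.1)
E
```

```text
[-0.03, -0.0, 0.01, -0.8, -0.1, 13.8, 0.1]
[-0.03, -0.0, 0.01, -0.8, -0.1, 13.8, 0.1]
[-0.03, -0.0, 0.01, -0.8, -0.1, 13.8, 0.1]
[-0.03, -0.0, 0.01, -0.8, -0.2, 13.8, 0.1]
[-0.03, -0.0, 0.01, -0.8, -0.2, 13.8, 0.1]
[-0.03, -0.0, 0.01, -0.8, -0.2, 13.8, 0.1]
[-0.03, -0.0, 0.01, -0.8, -0.2, 13.8, 0.1]
[-0.03, -0.0, 0.01, -0.8, -0.2, 13.8, 0.1]
```

Request:
step_arm:
  steps:
    - [0,0,0,-0.8,-0.1,13.8,0.1]
    - [0,0,0,-0.8,-0.1,13.8,0.1]
    - [0,0,0,-0.8,-0.1,13.8,0.1]
    - [0,0,0,-0.8,-0.2,13.8,0.1]
    - [0,0,0,-0.8,-0.2,13.8,0.1]
    - [0,0,0,-0.8,-0.2,13.8,0.1]
    - [0,0,0,-0.8,-0.2,13.8,0.1]
    - [0,0,0,-0.8,-0.2,13.8,0.1]

```text
time_s: 8.3
ee_pos: [540.3, -114.4, 148.4]
ee_rot: [-179.8, 0.0, 155.8]
force: [0.1, 0.0, -0.1]
gripper_width: 18.4
gripper_force: 15.0
```

Request:
step_arm:
  steps:
    - [-0.2,0,0,0,0,0,0.1]
    - [0,0,0,0,0,0,0.1]
    - [0,0,0,0,0,0,0.1]
    - [0,0,0,0,0,0,0.1]
    - [0,0,0,0,0,0,0.1]
    - [0,0,0,0,0,0,0.1]
    - [0,0,0,0,0,0,0.1]
    - [0,0,0,0,0,0,0.1]

```text
time_s: 9.3
ee_pos: [540.2, -114.3, 149.3]
ee_rot: [-180.0, -0.0, 155.8]
force: [-0.1, -0.5, -0.5]
gripper_width: 18.5
gripper_force: 15.0
```

```bash
python3 - <<'E'
from h import *
s=state(); print(s['ee_pos'],s['ee_rot'],s['time_s'])
f=save('w3','wrist'); np.savez('pics/w3p.npz',p=s['ee_pos'],r=s['ee_rot'])
g=save('scene3','scene')
a=cv2.resize(f['image'][110:300,170:340],None,fx=3,fy=3,interpolation=cv2.INTER_CUBIC)
b=cv2.resize(g['image'][190:260,225:285],None,fx=4.8,fy=8.143*0.59,interpolation=cv2.INTER_CUBIC)
b=cv2.resize(g['image'][190:260,230:285],None,fx=5,fy=5,interpolation=cv2.INTER_CUBIC)
h=max(a.shape[0],b.shape[0]); pad=lambda i:cv2.copyMakeBorder(i,0,h-i.shape[0],0,0,cv2.BORDER_CONSTANT)
cv2.imwrite('pics/w3b.png',np.hstack([pad(a),pad(b)])); print(a.shape,b.shape)
E
```

```text
[ 540.1840544  -114.34805464  149.27653955] [-1.79954126e+02 -8.03957586e-03  1.55814069e+02] 9.3
(570, 510, 3) (350, 275, 3)
```

View pics/w3b.png

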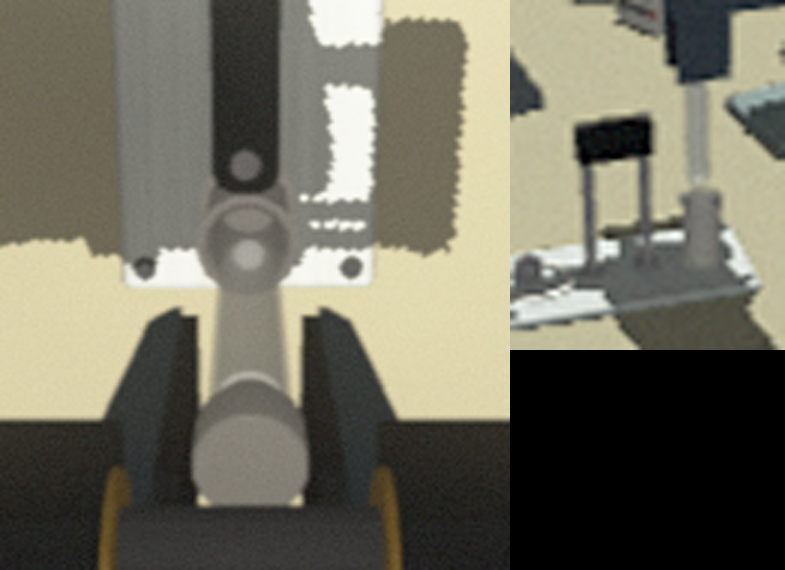

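Left: the collar's outer mouth circle is centred at about (248,243), spanning 202–294. The tube's round bottom has its lower arc at y≈232 and its highlight at (248,255). Laterally they're aligned. Right (scene): the tube hangs over the collar.

```bash
python3 - <<'E'
from h import *
np.set_printoptions(precision=1,suppress=True)
q=np.load('pics/w3p.npz'); c=cam(np.load('pics/w3.npz'),(q['p'],q['r'])); p=q['p']
Rt=R.from_euler('xyz',q['r'],degrees=True); pr=lambda P:(proj(c,P)-[170,110]+.5)*3-.5
print('mouth from circle',[atz(c,np.array([170,110])+(np.array(x)+.5)/3-.5,54) for x in [(248,240),(248,243),(248,246)]])
for w in [(202,243),(294,243)]: print(atz(c,np.array([170,110])+(np.array(w)+.5)/3-.5,54))
for dx in(-2,0,2,4):
    cc=p+Rt.apply([dx,0,77])   # silhouette of sphere
    o=c[0]; up=[]
    for t in np.linspace(0,2*np.pi,90):
        d=cc-o; n=np.linalg.norm(d); d/=n; e1=np.cross(d,[0,0,1]);e1/=np.linalg.norm(e1);e2=np.cross(d,e1)
        up.append(pr(cc+8*(np.cos(t)*e1+np.sin(t)*e2)))
    up=np.array(up); print(dx,'centre',pr(cc),'top arc',up[:,1].min(),'x',up[:,0].min(),up[:,0].max())
cs=cam(np.load('pics/scene3.npz')); 
print('scene: tube axis px',[(proj(cs,[p[0],p[1],z])-[230,190])*5+[510,0] for z in(120,66)],'mouth pred',[(proj(cs,[*m,54])-[230,190])*5+[510,0] for m in((538.9,-115.1),(540.3,-116.3))])
E
```

```text
mouth from circle [array([ 538.4, -114.5,   54. ]), array([ 539.2, -114.8,   54. ]), array([ 540. , -115.2,   54. ])]
[ 533.9 -126.5   54. ]
[ 544.4 -103.2   54. ]
-2 centre [250.9 273.8] top arc 243.1559444880876 x 220.2352550978477 281.5375810555742
0 centre [250.9 266.5] top arc 235.8250873163248 x 220.16421990008303 281.6041840524443
2 centre [250.9 259.2] top arc 228.45950732150976 x 220.09286427273247 281.6710842836853
4 centre [250.9 251.9] top arc 221.05894537433872 x 220.02118603216752 281.73828372058074
scene: tube axis px [array([693.3, 109.2]), array([694.6, 180.9])] mouth pred [array([694.1, 197.6]), array([696.9, 197.6])]
```

Request:
step_arm:
  steps:
    - [0,0,0,-0.5,0,4,0.1]
    - [0,0,0,0,0,4,0.1]
    - [0,0,0,0,0,3,0.1]
    - [0,0,0,0,0,3,0.1]
    - [0,0,0,0,0,3,0.1]
    - [0,0,0,0,0,3,0.1]
    - [0,0,0,0,0,3,0.1]
    - [0,0,0,0,0,0,0.1]

```text
time_s: 10.4
ee_pos: [540.5, -114.5, 126.0]
ee_rot: [-179.9, -0.0, 155.8]
force: [-0.7, -0.0, 0.3]
gripper_width: 18.4
gripper_force: 15.0
```

Request:
step_arm:
  steps:
    - [0,0,0,0,0,4,0.1]
    - [0,0,0,0,0,4,0.1]
    - [0,0,0,0,0,4,0.1]
    - [0,0,0,0,0,4,0.1]
    - [0,0,0,0,0,4,0.1]
    - [0,0,0,0,0,4,0.1]
    - [0,0,0,0,0,3,0.1]
    - [0,0,0,0,0,0,0.1]

```text
time_s: 11.4
ee_pos: [540.5, -114.6, 99.0]
ee_rot: [-180.0, -0.0, 155.8]
force: [0.6, 0.8, -0.4]
gripper_width: 18.2
gripper_force: 15.0
```

Request:
step_arm:
  steps:
    - [0,0,0,0,0,1,0.1]
    - [0,0,0,0,0,1,0.1]
    - [0,0,0,0,0,1,0.1]
    - [0,0,0,0,0,0,0.1]
    - [0,0,0,0,0,0,0.1]
    - [0,0,0,0,0,0,0.1]
    - [0,0,0,0,0,0,0.1]
    - [0,0,0,0,0,0,0.1]

```text
time_s: 12.4
ee_pos: [540.6, -114.6, 96.3]
ee_rot: [-180.0, -0.0, 155.8]
force: [0.5, 0.2, 0.6]
gripper_width: 18.4
gripper_force: 15.0
```

Request:
step_arm:
  steps:
    - [0,0,0,0,0,1,0.1]
    - [0,0,0,0,0,1,0.1]
    - [0,0,0,0,0,1,0.1]
    - [0,0,0,0,0,0,0.1]
    - [0,0,0,0,0,0,0.1]
    - [0,0,0,0,0,0,0.1]
    - [0,0,0,0,0,0,0.1]
    - [0,0,0,0,0,0,0.1]

```text
time_s: 13.4
ee_pos: [540.7, -114.6, 93.3]
ee_rot: [-180.0, 0.0, 155.8]
force: [-0.4, 0.6, -0.3]
gripper_width: 18.6
gripper_force: 15.0
```

Request:
step_arm:
  steps:
    - [0,0,0,0,0,1,0.1]
    - [0,0,0,0,0,1,0.1]
    - [0,0,0,0,0,0,0.1]
    - [0,0,0,0,0,0,0.1]
    - [0,0,0,0,0,0,0.1]
    - [0,0,0,0,0,0,0.1]
    - [0,0,0,0,0,0,0.1]
    - [0,0,0,0,0,0,0.1]

```text
time_s: 14.4
ee_pos: [540.7, -114.6, 91.4]
ee_rot: [-180.0, 0.0, 155.8]
force: [0.2, 0.2, 2.7]
gripper_width: 18.2
gripper_force: 15.0
```

Request:
step_arm:
  steps:
    - [0,0,0,0,0,1,0.1]
    - [0,0,0,0,0,0,0.1]
    - [0,0,0,0,0,0,0.1]
    - [0,0,0,0,0,0,0.1]
    - [0,0,0,0,0,0,0.1]
    - [0,0,0,0,0,0,0.1]
    - [0,0,0,0,0,0,0.1]
    - [0,0,0,0,0,0,0.1]

```text
time_s: 15.4
ee_pos: [541.2, -114.7, 91.1]
ee_rot: [-180.0, 0.1, 155.8]
force: [0.1, 0.3, 5.9]
gripper_width: 18.5
gripper_force: 15.0
```

Request:
step_arm:
  steps:
    - [0,0,0,0,0,0,0.5]
    - [0,0,0,0,0,0,0.5]
    - [0,0,0,0,0,0,0.5]
    - [0,0,0,0,0,-5,0.5]
    - [0,0,0,0,0,-15,0.5]
    - [0,0,0,0,0,-25,0.5]
    - [0,0,0,0,0,-25,0.5]
    - [0,0,0,0,0,-20,0.5]

```text
time_s: 16.4
ee_pos: [541.2, -114.6, 182.7]
ee_rot: [-180.0, 0.1, 155.8]
force: [0.3, -0.5, -0.0]
gripper_width: 45.5
gripper_force: 0.0
```

Request:
step_arm:
  steps:
    - [0,0,0,10,0,0,0.5]
    - [0,0,0,10,0,0,0.5]
    - [0,0,0,10,0,0,0.5]
    - [0,0,0,10,0,0,0.5]
    - [0,0,0,10,0,0,0.5]
    - [0,0,0,8,0,0,0.5]
    - [0,0,0,0,0,0,0.5]
    - [0,0,0,0,0,0,0.5]

```text
time_s: 17.4
ee_pos: [488.1, -90.9, 180.4]
ee_rot: [-180.0, 0.0, 155.8]
force: [-0.4, -0.0, -0.7]
gripper_width: 45.5
gripper_force: 0.0
```

```bash
python3 - <<'E'
from h import *
s=state(); print(s['ee_pos'],s['ee_rot'],s['time_s'])
f=save('w4','wrist'); np.savez('pics/w4p.npz',p=s['ee_pos'],r=s['ee_rot'])
g=save('scene4','scene')
a=cv2.resize(f['image'][60:360,120:390],None,fx=1.9,fy=1.9,interpolation=cv2.INTER_CUBIC)
b=cv2.resize(g['image'][185:262,225:285],None,fx=4.5,fy=4.5,interpolation=cv2.INTER_CUBIC)
h=max(a.shape[0],b.shape[0]); pad=lambda i:cv2.copyMakeBorder(i,0,h-i.shape[0],0,0,cv2.BORDER_CONSTANT)
cv2.imwrite('pics/w4b.png',np.hstack([pad(a),pad(b)])); print(a.shape,b.shape)
E
```

```text
[488.10149729 -90.85372863 180.41804086] [-1.79959707e+02  3.26134495e-02  1.55817651e+02] 17.4
(570, 513, 3) (346, 270, 3)
```

View pics/w4b.png

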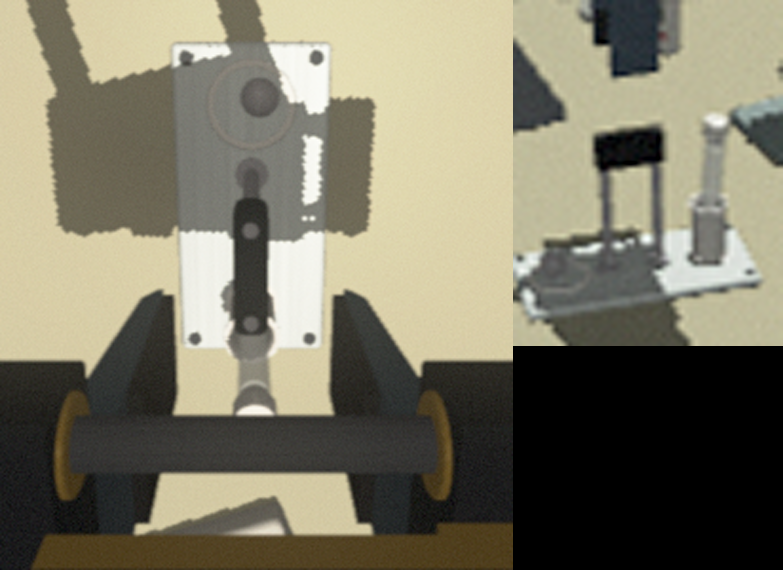

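The tube stands in the collar with its cap level with the top of the handle. In the wrist crop the bar is centred at (250,266), and the ball at (260,98) is inside its pocket.

```bash
python3 - <<'E'
from h import *
np.set_printoptions(precision=1,suppress=True)
q=np.load('pics/w4p.npz'); c=cam(np.load('pics/w4.npz'),(q['p'],q['r'])); X=lambda x,y:np.array([120+(x+.5)/1.9-.5,60+(y+.5)/1.9-.5])
g=atz(c,X(250,266),122); print(g,atz(c,X(250,231),122),atz(c,X(250,323),122),'ball',atz(c,X(260,98),18))
print([atz(c,X(*w),8)[:2] for w in((173,44),(330,44),(323,348),(182,348))])
cs=cam(np.load('pics/scene4.npz')); print('cap top pred',[(proj(cs,[539.5,-115,z])-[225,185])*4.5+[513,0] for z in(122,130)])
plan(8,(g[0],g[1],89),(180,0,155.8),0.5)
E
```

```text
[482.7 -90.  122. ] [470.  -84.3 122. ] [504.1 -99.7 122. ] ball [434.2 -63.2  18. ]
[array([391.7, -93.2]), array([424.9, -19.4]), array([582.9, -88.3]), array([ 548.5, -164.8])]
cap top pred [array([700.2, 119. ]), array([700. , 109.2])]
[-0.01, 0.0, 0.0, 0.7, -0.2, 11.4, 0.5]
[-0.01, 0.0, 0.0, 0.7, -0.2, 11.4, 0.5]
[-0.01, 0.0, 0.0, 0.7, -0.2, 11.4, 0.5]
[-0.01, 0.0, 0.0, 0.7, -0.2, 11.4, 0.5]
[-0.01, 0.0, 0.0, 0.7, -0.2, 11.4, 0.5]
[-0.01, 0.0, 0.0, 0.7, -0.2, 11.4, 0.5]
[-0.01, 0.0, 0.0, 0.7, -0.2, 11.4, 0.5]
[-0.01, 0.0, 0.0, 0.7, -0.2, 11.4, 0.5]
```

Request:
step_arm:
  steps:
    - [0,0,0,0.6,-0.6,12,0.5]
    - [0,0,0,0,0,12,0.5]
    - [0,0,0,0,0,12,0.5]
    - [0,0,0,0,0,12,0.5]
    - [0,0,0,0,0,12,0.5]
    - [0,0,0,0,0,12,0.5]
    - [0,0,0,0,0,12,0.5]
    - [0,0,0,0,0,7,0.5]

```text
time_s: 18.5
ee_pos: [486.7, -91.0, 88.4]
ee_rot: [-179.9, -0.1, 155.8]
force: [0.2, 0.4, -0.0]
gripper_width: 45.8
gripper_force: 0.0
```

Request:
step_arm:
  steps:
    - [0,0,0,0,0,0,0.4]
    - [0,0,0,0,0,0,0.3]
    - [0,0,0,0,0,0,0.25]
    - [0,0,0,0,0,0,0.22]
    - [0,0,0,0,0,0,0.2]
    - [0,0,0,0,0,0,0.18]
    - [0,0,0,0,0,0,0.16]
    - [0,0,0,0,0,0,0.1]
  force: 20

```text
time_s: 19.5
ee_pos: [486.9, -91.2, 89.3]
ee_rot: [-179.9, -0.0, 155.8]
force: [-0.6, -0.5, 0.8]
gripper_width: 13.6
gripper_force: 20.0
```

Request:
step_arm:
  steps:
    - [0,0,0,0,0,0,0.05]
    - [0,0,0,0,0,0,0.05]
    - [0,0,0,0,0,0,0.05]
    - [0,0,0,0,0,0,0.05]
    - [0,0,0,0,0,0,0.05]
    - [0,0,0,0,0,0,0.05]
    - [0,0,0,0,0,0,0.05]
    - [0,0,0,0,0,0,0.05]
  force: 50

```text
time_s: 20.5
ee_pos: [486.9, -91.2, 89.3]
ee_rot: [-179.9, -0.0, 155.8]
force: [-1.3, -1.2, 0.4]
gripper_width: 13.9
gripper_force: 50.0
```

Request:
step_arm:
  steps:
    - [0,0,0,0,0,-0.5,0.05]
    - [0,0,0,0,0,-1,0.05]
    - [0,0,0,0,0,-2,0.05]
    - [0,0,0,0,0,-3,0.05]
    - [0,0,0,0,0,-4,0.05]
    - [0,0,0,0,0,-5,0.05]
    - [0,0,0,0,0,-6,0.05]
    - [0,0,0,0,0,-7,0.05]

```text
time_s: 21.5
ee_pos: [486.9, -91.1, 118.3]
ee_rot: [-180.0, 0.0, 155.8]
force: [0.4, 0.5, -2.6]
gripper_width: 13.6
gripper_force: 50.0
```

Request:
step_arm:
  steps:
    - [0,0,0,0,0,-7,0.05]
    - [0,0,0,0,0,-7,0.05]
    - [0,0,0,0,0,-7,0.05]
    - [0,0,0,0,0,-7,0.05]
    - [0,0,0,0,0,-7,0.05]
    - [0,0,0,0,0,-7,0.05]
    - [0,0,0,0,0,-7,0.05]
    - [0,0,0,0,0,-7,0.05]

```text
time_s: 22.5
ee_pos: [486.9, -91.1, 174.3]
ee_rot: [-180.0, -0.0, 155.8]
force: [-0.2, -0.2, -4.0]
gripper_width: 14.3
gripper_force: 50.0
```

Request:
step_arm:
  steps:
    - [0,0,0,0,0,-7,0.05]
    - [0,0,0,0,0,-7,0.05]
    - [0,0,0,0,0,-7,0.05]
    - [0,0,0,0,0,-6,0.05]
    - [0,0,0,0,0,-5,0.05]
    - [0,0,0,0,0,-4,0.05]
    - [0,0,0,0,0,-2,0.05]
    - [0,0,0,0,0,-1,0.05]

```text
time_s: 23.5
ee_pos: [486.9, -91.0, 212.8]
ee_rot: [-180.0, -0.0, 155.8]
force: [0.6, -1.0, -3.2]
gripper_width: 14.2
gripper_force: 50.0
```

```bash
python3 - <<'E'
from h import *
s=state(); print(s['ee_pos'],s['ee_rot'],s['time_s'],s['force'],s['torque'])
f=save('w5','wrist'); np.savez('pics/w5p.npz',p=s['ee_pos'],r=s['ee_rot'])
g=save('scene5','scene'); t=save('top5','top')
a=cv2.resize(f['image'][40:360,130:380],None,fx=1.8,fy=1.8,interpolation=cv2.INTER_CUBIC)
b=cv2.resize(g['image'][150:225,230:305],None,fx=4.5,fy=4.5,interpolation=cv2.INTER_CUBIC)
c=cv2.resize(t['image'][110:165,230:290],None,fx=4.5,fy=4.5,interpolation=cv2.INTER_CUBIC)
h=600; pad=lambda i:cv2.copyMakeBorder(i,0,h-i.shape[0],0,0,cv2.BORDER_CONSTANT)
bc=np.vstack([b,cv2.copyMakeBorder(c,0,0,0,b.shape[1]-c.shape[1],cv2.BORDER_CONSTANT)]); print(a.shape,b.shape,c.shape)
cv2.imwrite('pics/w5b.png',np.hstack([pad(a),pad(bc)]))
E
```

```text
[486.92304784 -91.01116278 212.8097927 ] [-1.79955459e+02 -1.64559335e-02  1.55815626e+02] 23.5 [ 0.62910733 -1.00187819 -3.23619322] [-0.05569151  0.02920433 -0.0016496 ]
(576, 450, 3) (338, 338, 3) (248, 270, 3)
```

View pics/w5b.png

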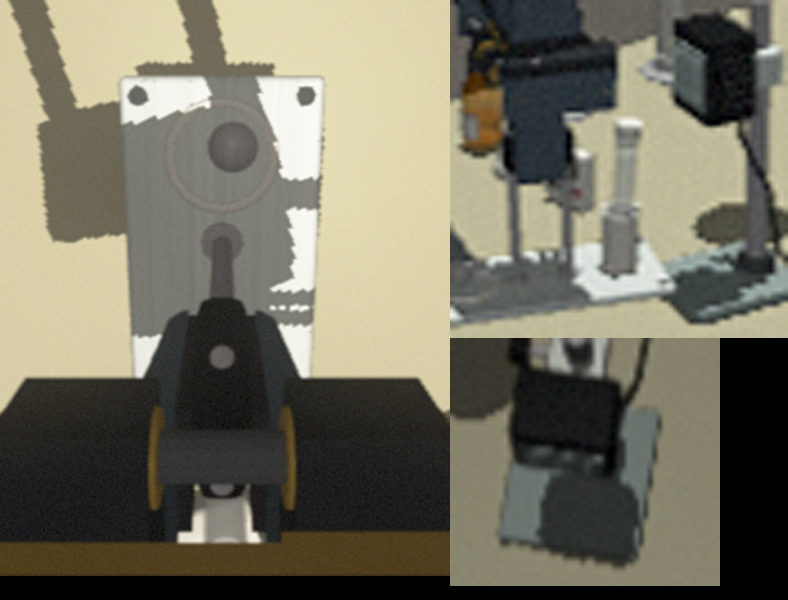

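Wrist crop: the plate's −x corners at (120,77) and (324,77) show it's level, and the ball at (232,147) is well inside the pocket. The scene crop shows the tube seated and the reader's head clear to the right. Next I'll fit the reader's pose and check that the carrier is level.

```bash
python3 - <<'E'
from h import *
from scipy.optimize import least_squares
np.set_printoptions(precision=1,suppress=True)
q=np.load('pics/w5p.npz'); c=cam(np.load('pics/w5.npz'),(q['p'],q['r'])); X=lambda x,y:np.array([130+(x+.5)/1.8-.5,40+(y+.5)/1.8-.5])
A,B=X(120,77),X(324,77)
Rt=R.from_euler('xyz',q['r'],degrees=True)
for z in(129,131.6,134): print(z,[Rt.inv().apply(atz(c,w,z)-q['p']) for w in(A,B)])
cs=cam(np.load('pics/scene0.npz'));ct=cam(np.load('pics/top0.npz'))
S=lambda x,y:np.array([190+(x+.5)/5-.5,145+(y+.5)/5-.5])
T=lambda x,y:np.array([155+(x+.5)/4-.5,105+(y+.5)/4-.5])
obs=[(cs,S(450,48),(-23,31,237)),(cs,S(450,140),(-23,31,163)),(cs,S(490,162),(-23,-31,163)),(cs,S(543,62),(23,-31,237)),(cs,S(537,152),(23,-31,163)),(cs,S(497,38),(23,31,237)),
 (ct,T(362,50),(23,31,237)),(ct,T(452,62),(23,-31,237)),(ct,T(357,115),(-23,31,237)),(ct,T(445,128),(-23,-31,237))]
def res(p,o): 
    M=R.from_euler('z',p[2],degrees=True); return np.concatenate([proj(k,M.apply(m)+[p[0],p[1],0])-uv for k,uv,m in o])
for o in(obs,obs[:6],obs[6:]):
    r=least_squares(res,[722,-7,-10],args=(o,)); p=r.x; y=np.radians(p[2]); print(p,'res',r.fun,'window',p[:2]-26*np.array([np.cos(y),np.sin(y)]))
E
```

```text
129 [array([ 86.4, -41.2,  83.9]), array([86.4, 41. , 83.8])]
131.6 [array([ 86.4, -40.8,  81.3]), array([86.3, 40.5, 81.2])]
134 [array([ 86.3, -40.4,  78.9]), array([86.3, 40.1, 78.8])]
[725.1  -8.2  -9.5] res [-2.1  0.1 -2.   0.8 -0.9  2.3 -0.3  0.2  0.6  1.5 -0.5 -0.4  0.3 -1.4
  1.3 -1.3 -0.9 -0.6  0.6 -0.7] window [699.4  -3.9]
[732.6  -4.3 -11.5] res [-1.  -0.8 -0.9 -0.2 -0.4  1.4  0.4 -0.5  1.3  0.8  0.7 -1.1] window [707.2   0.9]
[722.5  -7.2  -8.7] res [-0.1 -0.3  0.9 -0.5 -1.2  0.6  0.4  0.1] window [696.8  -3.3]
```

```bash
python3 - <<'E'
from h import *
np.set_printoptions(precision=1,suppress=True)
q=np.load('pics/w2p.npz'); c=cam(np.load('pics/w2.npz'),(q['p'],q['r'])); X=lambda x,y:np.array([90+(x+.5)/2-.5,60+(y+.5)/2-.5])
a,b=[atz(c,X(*w),10) for w in((500,338),(638,308))]; d=b-a
yaw=np.degrees(np.arctan2(-d[0],d[1])); print(a,b,np.linalg.norm(d),yaw)
y=np.radians(-10); m=(a+b)/2
u=np.array([np.cos(y),np.sin(y)]); print('axis y at x=698:',m[1]+(698-m[0])*np.tan(y))
W=np.array([698.5,-2.7]); tube=W-100*u
s=state(); p=s['ee_pos']; 
# tube in hand: seen home at (540.2,-114.8) with the carrier gripped at TCP (486.9,-91.2), yaw 155.8
v=R.from_euler('z',14).apply([0,0,0]); off=58*np.array([np.cos(np.radians(-10)),np.sin(np.radians(-10))])
P=tube-off; print('tube',tube,'TCP',P)
plan(24,(P[0],P[1],211.3),(180,0,170),0.05)
E
```

```text
[676.1 -45.1  10. ] [693.3  46.9  10. ] 93.63355532983493 -10.57944162599233
axis y at x=698: -1.4390392656089128
tube [600.   14.7] TCP [542.9  24.7]
[-0.0, -0.0, -0.59, -0.2, 5.4, 0.1, 0.05]
[-0.0, -0.0, -0.59, -0.2, 5.4, 0.1, 0.05]
[-0.0, -0.0, -0.59, -0.3, 5.4, 0.1, 0.05]
[-0.0, -0.0, -0.59, -0.3, 5.3, 0.1, 0.05]
[-0.0, -0.0, -0.59, -0.4, 5.3, 0.1, 0.05]
[-0.0, -0.0, -0.59, -0.4, 5.3, 0.1, 0.05]
[-0.0, -0.0, -0.59, -0.5, 5.3, 0.1, 0.05]
[-0.0, -0.0, -0.59, -0.5, 5.3, 0.1, 0.05]
[-0.0, -0.0, -0.59, -0.6, 5.3, 0.1, 0.05]
[-0.0, -0.0, -0.59, -0.6, 5.3, 0.1, 0.05]
[-0.0, -0.0, -0.59, -0.7, 5.3, 0.1, 0.05]
[-0.0, -0.0, -0.59, -0.8, 5.3, 0.1, 0.05]
[-0.0, -0.0, -0.59, -0.8, 5.3, 0.1, 0.05]
[-0.0, -0.0, -0.59, -0.9, 5.3, 0.1, 0.05]
[-0.0, -0.0, -0.59, -0.9, 5.3, 0.1, 0.05]
[-0.0, -0.0, -0.59, -1.0, 5.3, 0.1, 0.05]
[-0.0, -0.0, -0.59, -1.0, 5.3, 0.1, 0.05]
[-0.0, -0.0, -0.59, -1.1, 5.2, 0.1, 0.05]
[-0.0, -0.0, -0.59, -1.1, 5.2, 0.1, 0.05]
[-0.0, -0.0, -0.59, -1.2, 5.2, 0.1, 0.05]
[-0.0, -0.0, -0.59, -1.2, 5.2, 0.1, 0.05]
[-0.0, -0.0, -0.59, -1.3, 5.2, 0.1, 0.05]
[-0.0, -0.0, -0.59, -1.4, 5.2, 0.1, 0.05]
[-0.0, -0.0, -0.59, -1.4, 5.2, 0.1, 0.05]
```

Request:
step_arm:
  steps:
    - [0,0,-0.1,0,1,0,0.05]
    - [0,0,-0.2,-0.1,2,0,0.05]
    - [0,0,-0.35,-0.1,3,0.2,0.05]
    - [0,0,-0.45,-0.2,4,0.2,0.05]
    - [0,0,-0.55,-0.3,5,0.2,0.05]
    - [0,0,-0.65,-0.4,6,0.2,0.05]
    - [0,0,-0.65,-0.4,6,0.2,0.05]
    - [0,0,-0.65,-0.5,6,0.2,0.05]

```text
time_s: 24.65
ee_pos: [501.7, -60.9, 211.5]
ee_rot: [-180.0, -0.0, 159.5]
force: [0.6, 0.1, -2.2]
gripper_width: 13.8
gripper_force: 50.0
```

Request:
step_arm:
  steps:
    - [0,0,-0.67,-0.5,6,0,0.05]
    - [0,0,-0.67,-0.6,6,0,0.05]
    - [0,0,-0.67,-0.7,6,0,0.05]
    - [0,0,-0.67,-0.8,6,0,0.05]
    - [0,0,-0.67,-0.9,6,0,0.05]
    - [0,0,-0.67,-1,6,0,0.05]
    - [0,0,-0.67,-1,6,0,0.05]
    - [0,0,-0.67,-1.1,6,0,0.05]

```text
time_s: 25.65
ee_pos: [523.0, -17.5, 211.5]
ee_rot: [-180.0, -0.0, 164.8]
force: [0.0, -0.9, -3.9]
gripper_width: 13.7
gripper_force: 50.0
```

Request:
step_arm:
  steps:
    - [0,0,-0.67,-1.2,6,0,0.05]
    - [0,0,-0.67,-1.3,6,0,0.05]
    - [0,0,-0.67,-1.4,6,0,0.05]
    - [0,0,-0.67,-1.5,6,0,0.05]
    - [0,0,-0.6,-1.5,5,0,0.05]
    - [0,0,-0.5,-1.4,4,0,0.05]
    - [0,0,-0.3,-1,3,0,0.05]
    - [0,0,-0.2,-0.5,2,0,0.05]

```text
time_s: 26.65
ee_pos: [541.2, 17.1, 211.5]
ee_rot: [-180.0, -0.0, 169.1]
force: [-0.9, 0.9, -2.9]
gripper_width: 13.8
gripper_force: 50.0
```

```bash
python3 - <<'E'
from h import *
s=state(); print(s['ee_pos'],s['ee_rot'],s['time_s'])
plan(8,(543,25.2,211.3),(180,0,170),0.05)
E
```

```text
[541.24705785  17.05764918 211.49546186] [-1.79956488e+02 -1.68403103e-02  1.69069544e+02] 26.65
[-0.01, -0.0, -0.12, -0.0, 1.0, 0.0, 0.05]
[-0.01, -0.0, -0.12, -0.0, 1.0, 0.0, 0.05]
[-0.01, -0.0, -0.12, -0.0, 1.0, 0.0, 0.05]
[-0.01, -0.0, -0.12, -0.0, 1.0, 0.0, 0.05]
[-0.01, -0.0, -0.12, -0.0, 1.0, 0.0, 0.05]
[-0.01, -0.0, -0.12, -0.0, 1.0, 0.0, 0.05]
[-0.01, -0.0, -0.12, -0.0, 1.0, 0.0, 0.05]
[-0.01, -0.0, -0.12, -0.0, 1.0, 0.0, 0.05]
```

Request:
step_arm:
  steps:
    - [0,0,-0.1,0,1.3,0,0.05]
    - [0,0,-0.1,0,1.3,0,0.05]
    - [0,0,-0.2,0,1.3,0,0.05]
    - [0,0,-0.2,0,1.2,0,0.05]
    - [0,0,-0.1,0,1,0,0.05]
    - [0,0,-0.1,0,0.8,0,0.05]
    - [0,0,-0.1,0,0.6,0,0.05]
    - [0,0,0,0,0.3,0,0.05]

```text
time_s: 27.65
ee_pos: [542.6, 24.6, 211.5]
ee_rot: [-180.0, -0.0, 170.0]
force: [-0.5, 0.0, -3.9]
gripper_width: 13.9
gripper_force: 50.0
```

```bash
python3 - <<'E'
from h import *
s=state(); print(s['ee_pos'],s['ee_rot'],s['time_s'])
f=save('w6','wrist'); np.savez('pics/w6p.npz',p=s['ee_pos'],r=s['ee_rot'])
g=save('scene6','scene'); t=save('top6','top')
a=cv2.resize(f['image'][40:360,130:380],None,fx=1.1,fy=1.1,interpolation=cv2.INTER_CUBIC)
b=cv2.resize(g['image'][140:235,230:330],None,fx=5,fy=5,interpolation=cv2.INTER_CUBIC)
c=cv2.resize(t['image'][100:190,225:293],None,fx=4,fy=2.5 if 0 else 4,interpolation=cv2.INTER_CUBIC)[:240]
h=596; pad=lambda i:cv2.copyMakeBorder(i,0,h-i.shape[0],0,0,cv2.BORDER_CONSTANT)
w=max(a.shape[1],c.shape[1]); pw=lambda i:cv2.copyMakeBorder(i,0,0,0,w-i.shape[1],cv2.BORDER_CONSTANT)
print(a.shape,b.shape,c.shape); cv2.imwrite('pics/w6b.png',np.hstack([pad(b),pad(np.vstack([pw(a),pw(c)]))]))
E
```

```text
[542.59338991  24.61819151 211.50432787] [-1.79956133e+02 -1.59593888e-02  1.69959882e+02] 27.65
(352, 275, 3) (475, 500, 3) (240, 272, 3)
```

View pics/w6b.png

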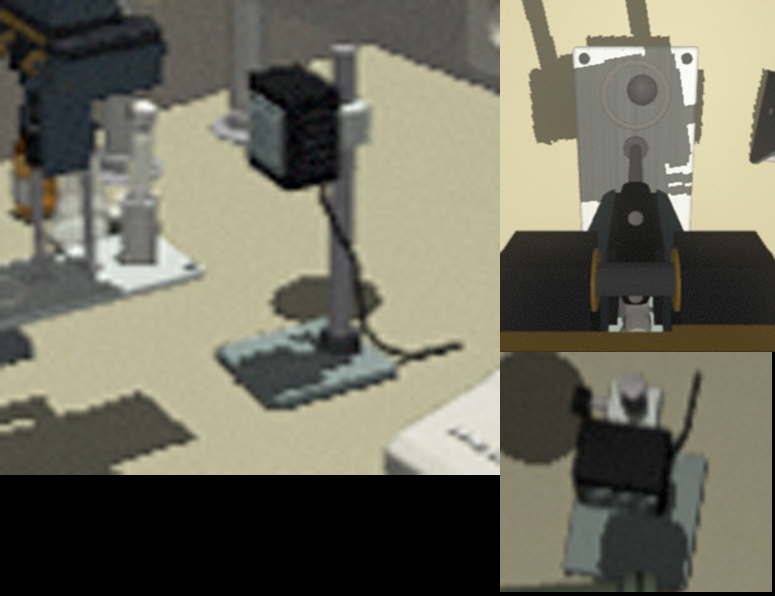

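In the final scene crop (×5, offset 230,140), the tube's exposed middle is at (142,162) and the window's centre at (268,128). The ball is in the pocket, and the carrier is level and clear. One last check of the measured against the expected offset.

```bash
python3 - <<'E'
from h import *
np.set_printoptions(precision=1,suppress=True)
c=cam(np.load('pics/scene6.npz')); y=np.radians(-10); u=np.array([np.cos(y),np.sin(y)])
px=lambda P:(proj(c,P)-[230,140])*5
t=np.array([542.6,24.6])+58*u; w=np.array([698.5,-2.3])
print('tube',t,px([*t,200]),'window',px([*w,200]),'dist',(w-t)@u,'lat',(w-t)@[-u[1],u[0]])
for d in (5,-5): print(px([*(t+d*np.array([-u[1],u[0]])),200]),px([*(t+d*u),200]))
E
```

```text
tube [599.7  14.5] [130.1 164.1] window [254.3 134.4] dist 100.20266467384367 lat 0.5804223422460424
[126.7 161.7] [136.5 162.6]
[133.5 166.6] [123.7 165.6]
```

Request:
step_arm:
  steps:
    - [0,0,0,0,0,0,0.05]
    - [0,0,0,0,0,0,0.05]
    - [0,0,0,0,0,0,0.05]
    - [0,0,0,0,0,0,0.05]
    - [0,0,0,0,0,0,0.05]
    - [0,0,0,0,0,0,0.05]
    - [0,0,0,0,0,0,0.05]
    - [0,0,0,0,0,0,0.05]

```text
time_s: 28.8
ee_pos: [542.6, 24.6, 211.5]
ee_rot: [-180.0, -0.0, 170.0]
force: [0.1, -0.8, -3.3]
gripper_width: 14.0
gripper_force: 50.0
```

```bash
python3 -c "
from h import *
s=state(); print(s['ee_pos'],s['ee_rot'],s['gripper_width']); print(job_done())"
```

```text
[542.60126556  24.58372925 211.51336645] [-1.79957730e+02 -1.56386093e-02  1.69955382e+02] 13.989674737167755
the job is handed in; nothing more can be done
None
```

The job is handed in at 28.8 s: the tube is home in the collar, the ball was still in its pocket in the last picture, and the carrier is held still and level with the tube about 100 mm from the reader's window (sideways aim good to a few mm by my measurements; the verdict was not shown).

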